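# Set the packing lane to a carton bundle with its handwheel

### The job

Set up the packing lane for the carton bundle that lies in it: crank the handwheel clockwise (seen from above), over as many grasps as it takes, until the sliding guide has pushed the bundle square against the fixed fence and nips it firmly enough to feel, without crushing it. Then turn the wheel back about an eighth of a turn, so that the lane is about 8 mm wider than the bundle and the bundle lies free in it. Only then turn the selector on the control box from its one-dot mark to the two-dot mark (the middle one); leave the other things on the table alone.

Things in the scene. Friction and masses are not known exactly. Their poses are not given: they have to be found in the camera images.
- wheel (a joint): Handwheel angle, rad, upright axis; grows clockwise seen from above, which moves the guide towards the fence by 10 mm per rad (62.8 mm per turn). Range -1.5 to 7; starts between -0.4 and 0.4. Friction about 0.15 N m; it stays where it is left. Cranking and nipping takes some 3 to 15 N at the rim.
- wheel_center (a point): Centre of the black handwheel at mid-height of its rim, 135 mm above the table. Rim: 16 mm round bar on a 60 mm radius; hub 34 mm diameter; 3 round 10 mm spokes at rim height, one along this frame's x, the others 120 deg either side (frame turns with the wheel, z up). 41 mm of free space below. No crank handle: pinch the rim from above, one finger inside between spokes, one outside.
- guide: Sliding guide: upright steel plate 200 mm long (x), 54 mm high, 10 mm thick, on the lane bed, driven by the handwheel along the lane's y. Origin: foot of the middle of the face that looks to the fence (-y of this frame), on the bed, 20 mm above the table; the plate lies behind it (+y).
- fence: Fixed fence: upright steel plate 200 mm long, 52 mm high, across from the guide, bolted to the bed. Origin: foot of the middle of the face that looks to the guide (+y of this frame). The y of the guide's origin in this frame is the lane's width; it is 80 mm when the bundle is nipped.
- bundle: Wrapped bundle of five small cartons, one rigid block 140 (x) x 80 (y) x 60 (z) mm, loose on the lane bed between guide and fence, at first a little askew and standing off both. Origin: centre of its underside.
- selector (a joint): Angle of the selector in rad; it grows clockwise seen from above. Detents at 0 (one dot, where it starts), 0.7 (two dots, the middle) and 1.4 (three dots). Turning takes about 0.1 N m; it snaps into the nearest detent.
- selector_grip (a point): Point on the selector's upright axis at grip height, 105 mm above the table. Black grip bar 60 mm long, 16 mm wide, its top 5 mm above this point, on a 60 mm disc whose top lies 22 mm below it. x: along the bar to the pointer (the white line's end); z up. It sits on a grey control box 130 x 140 x 70 mm.
- spray: White bottle with a blue cap, 60 mm diameter, 170 mm tall, standing; leave it. Origin: centre of its underside.
- spare: A second carton bundle like the first, lying on the table beyond the lane, not part of the job; leave it. Origin: centre of its underside.
- tape: Roll of tape lying flat, 100 mm diameter, 48 mm tall; leave it. Origin: centre of its underside.
Things that resemble listed ones, but are neither listed nor needed, are in the scene too. Leave any green or red look-alike of the bundle alone. There is more than one size of the part that bears selector; the job needs the larger.

How it is judged:
By the outcome, as a careful person would: the job done as asked, in the order asked, and still so for the second after the job is handed in, with the robot touching nothing.
It also fails if it takes over 72 s, if anything falls off the work surface, if the arm or the gripper's body presses on something with over 40 N, if the wrist force passes 120 N, or if a joint passes its speed limit or range.

### The arm

A 7-joint arm with a two-finger parallel gripper is mounted at the origin on the work surface. World frame = base frame: x ahead of the robot, y to its left, z up, the work surface at z = 0. Lengths are in m, angles in rad, forces in N, time in s.
With the tool pointing down it reaches from about 0.4 to 0.85 m from the base axis. Payload 4.5 kg.
Tool frame: the origin (TCP) lies midway between the tips of the shut fingers; the grasp point (between the pads) lies 19 mm behind it; z points along the fingers, y is the line along which they close (so a half turn about z gives the same grasp; the last joint's range is limited). The gripper opens to 88 mm and grips with 3 to 60 N. Pads are 18 mm wide; open, the fingers measure 123 mm over their backs; the gripper's body (75 mm by 187 mm) begins 45 mm behind the grasp point.
Start: joints at [-1.113, 0.689, -0.195, 1.565, 0.157, 0.902, -0.215], TCP at [0.257, 0.57, 0.239] pointing down, gripper open.
Joint ranges: [-3.01, 3.01], [-0.46, 2.08], [-1.47, 1.51], [0.13, 2.56], [-1, 4.14], [0.04, 2.09], [-2.66, 2.66]. Speed limits (rad/s): [2.57, 2.57, 3.14, 3.14, 3.14, 3.14, 3.14].

### API

Orientations are given as a unit quaternion [x, y, z, w].
In Python, from plant import sensors, eyes, finish_job gives the robot as it stands.
- The arm moves only by the tool send_rows, never from a script. Its argument "rows" is text: rows parted by semicolons, each of 4 numbers parted by spaces: the shift along the tool's x, y, z normalised to -1 to 1, where 1 is 30 cm, then the turn about the tool's z normalised to -1 to 1, where 1 is 2 pi rad. A call has 1 to 10 rows; each row is the pose to reach, as a shift and turn from the pose commanded when the call began, along the tool's axes at that moment, turning the shorter way round; what a row does not reach only later rows make up. A row lasts 1/12 s, in which the tool goes at most 41.7 mm and 7.16 degrees, less where a joint would pass 70% of its speed; a pose out of reach is approached as far as the arm can. A call with a number of a shift or a turn outside -1 to 1 is refused whole. A call with a gripper value outside its range is refused whole. "jaw" is the closure, from -1 (fully open) to 1 (shut), set as the call begins (left out, the last holds). The fingers move at their own pace and stop on an object; "force" is the grip in N (left out, the last holds). Time passes only in rows, so rows that repeat a pose let the fingers close. It gives the time, the measured TCP pose, the force, the opening and the grip force at its end, in the units of the state.
- sensors.get_state(): the state, without advancing time (a new reading comes with each control period).
- eyes.snapshot(name): name is "scene" or "top" or "wrist"; returns (picture, depth): 384x512x3 uint8, red, green, blue; 384x512 float32, m along the optical axis (not along the pixel's ray), 0 where there is no reading.
- eyes.calibration(name): a dict with "fov_y" (degrees; the focal length in pixels is half the picture's height over the tangent of half this angle, whatever the lens; pixels are square), "cx", "cy" (the principal point, pixels), "world_from_camera" (4x4, takes a point from camera to world coordinates). Camera axes: x right, y down, z forward; pixel columns grow to the right and rows downward; lengths in m; the calibration is good to about 2 mm. A picture is of the moment at which its call begins: read the wrist's pose just before it. calibration takes no time and is no camera call; for the wrist camera it gives the pose at the moment of the call.
- finish_job(): hands the job in; it is judged then, once.
The state is a dict: "clock": time; "q": joint angles; "qd": joint speeds; "joint_torque": joint torques, N m; "tool_pos": TCP position; "eef_rot": TCP orientation; "contact_force": force on the tool from outside, world axes, zero at the start; "moment": the same for the moment, N m; "opening": opening from 0.0 (shut) to 1.0 (fully open); "finger_force": force on a finger pad.
Only numpy, scipy, OpenCV 4.12 (cv2) and the standard library are available. Lean on these libraries where they do the work, as an engineer would, in place of code of your own. Each camera call takes 0.05 s, during which the arm holds its last target. There are 200 camera calls.

## Working session

There is one attempt and no reset: what is moved stays moved. The work goes in short steps, Python scripts to look and compute and a tool call to move; the robot and the scene stay as the last step left them, time stands still between calls to the robot, and variables do not carry over. Pictures are saved under pics/ and viewed, at most 10 in all, crops included, and the job is handed in when it is done.

Besides the shell and the picture viewer there is one more tool, called after ">>>" as name(argument=value, ...) on one line, values as JSON. send_rows: Moves the arm, as the interface text tells. Scaled input: -1 to 1 covers 30 cm each way for a shift and 2 pi rad each way for a turn. Its arguments: {"type":"object","properties":{"rows":{"type":"string"},"jaw":{"type":"number"},"force":{"type":"number"}},"required":["rows"]}

```bash
mkdir -p pics; ls; cat > h.py <<'E'
import numpy as np, cv2
from plant import sensors, eyes
def snap(n):
    c=eyes.calibration(n); p,d=eyes.snapshot(n)
    np.savez(f'{n}.npz',p=p,d=d,T=c['world_from_camera'],k=[c['fov_y'],c['cx'],c['cy']])
    return p,d
def world(n):
    z=np.load(f'{n}.npz'); d=z['d'];f=192/np.tan(np.radians(z['k'][0]/2))
    v,u=np.mgrid[:384,:512]
    P=np.stack([(u-z['k'][1])/f*d,(v-z['k'][2])/f*d,d],-1)
    T=z['T']; W=P@T[:3,:3].T+T[:3,3]; W[d==0]=np.nan
    return z['p'],W
E
python3 - <<'E'
from h import *
s=sensors.get_state();print(s)
for n in('top','scene'):
    p,d=snap(n);print(n,eyes.calibration(n))
    cv2.imwrite(f'pics/{n}0.png',cv2.resize(p[...,::-1],(800,600)))
E
```

```text
pics
{'clock': 0.0, 'q': array([-1.11320954,  0.68999936, -0.19449888,  1.56631842,  0.15728774,
        0.90249618, -0.21509607]), 'qd': array([ 1.10938624e-03, -4.28905463e-04,  1.13057402e-03,  4.52588775e-05,
        1.45695736e-03,  6.21020231e-05,  9.75208022e-05]), 'joint_torque': array([-9.82863821e-05, -5.27557826e+01, -1.26710996e+00, -1.53426147e+01,
       -5.27177565e-02,  6.64221647e-03,  1.74290831e-04]), 'tool_pos': array([0.25680311, 0.56912195, 0.23790687]), 'eef_rot': array([ 2.10279012e-01,  9.77640986e-01, -9.06985337e-04, -1.28561808e-04]), 'contact_force': array([-0.40979253, -0.35243664,  0.14973521]), 'moment': array([-0.02491533, -0.00798864, -0.01496489]), 'finger_force': 0.0, 'opening': 0.9977434466700225}
top {'fov_y': 46.01731259592622, 'cx': 259.4215015611931, 'cy': 188.70205564523013, 'world_from_camera': array([[ 0.00196395, -0.99602769,  0.0890224 ,  0.38929507],
       [-0.9999958 , -0.00214578, -0.00194681, -0.02698296],
       [ 0.00213009, -0.0890182 , -0.99602772,  1.33292865],
       [ 0.        ,  0.        ,  0.        ,  1.        ]])}
scene {'fov_y': 47.40700450358405, 'cx': 260.8037610727331, 'cy': 193.54993126551045, 'world_from_camera': array([[-0.36751   ,  0.68199845, -0.63230887,  1.24026885],
       [ 0.93000028,  0.2738748 , -0.24513686,  0.25950635],
       [ 0.0059905 , -0.67813768, -0.73491047,  0.98704427],
       [ 0.        ,  0.        ,  0.        ,  1.        ]])}
```

View pics/top0.png

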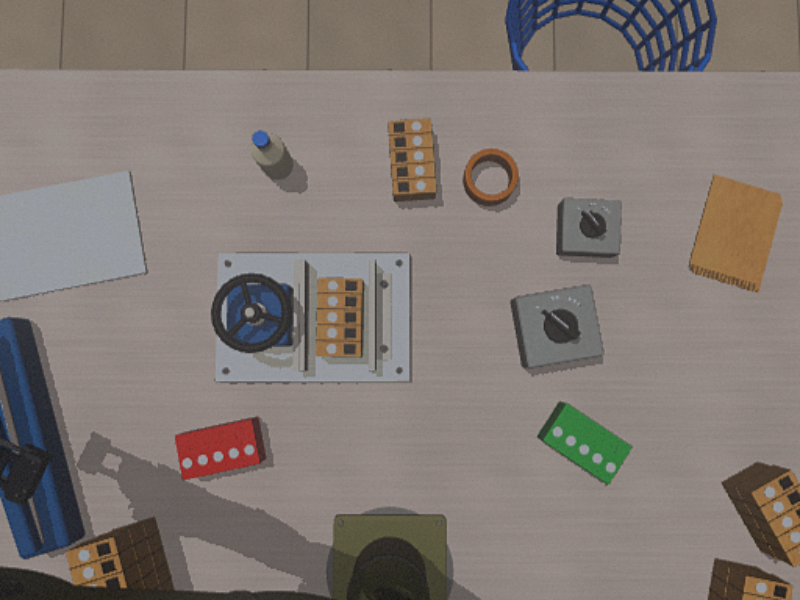

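View pics/scene0.png

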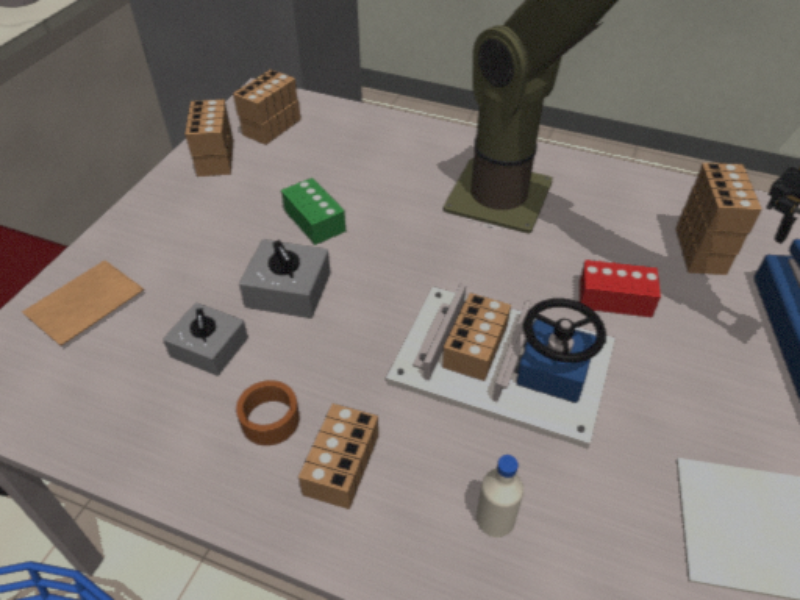

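The top view shows the handwheel at (252,313), the guide at x≈302, the bundle at (340,317) and the fence at x≈374. There are two selectors: a small one at (592,223) and a larger one at (561,326). The larger box fits the 130x140 mm description. I'll measure both and confirm in one crop.

```bash
python3 - <<'E'
from h import *
p,W=world('top')
s=512/800
def box(u0,v0,u1,v1,z0,z1,dark=None):
    m=np.zeros(W.shape[:2],bool);m[int(v0*s):int(v1*s),int(u0*s):int(u1*s)]=1
    m&=(W[...,2]>z0)&(W[...,2]<z1)
    if dark: m&=p.max(-1)<dark
    return W[m]
# wheel rim: z>0.115
R=box(200,260,305,365,.118,.16)
q=R[:,:2]; c,r=cv2.minEnclosingCircle(q.astype(np.float32)); print('wheel enc',c,r,'z',np.percentile(R[:,2],[5,50,95]))
# ls circle on outer
rr=np.hypot(*(q-c).T); o=q[(rr>.045)]
A=np.c_[2*o,np.ones(len(o))]; x=np.linalg.lstsq(A,(o**2).sum(1),rcond=None)[0]; print('ls',x[:2],np.sqrt(x[2]+x[0]**2+x[1]**2))
c=x[:2];d=q-c;rr=np.hypot(*d.T);m=(rr>.025)&(rr<.047);a=np.degrees(np.arctan2(d[m,1],d[m,0]))
print('spoke hist',np.histogram(a,36,(-180,180))[0]); z=np.exp(3j*np.radians(a)).mean(); print('phase',np.degrees(np.angle(z))/3)
for n,b,z in(('big',(500,280,610,380),(.06,.08)),('small',(545,190,630,265),(.03,.09)),):
    Q=box(*b,*z)[:,:2].astype(np.float32); print(n,cv2.minAreaRect(Q), np.percentile(box(*b,.02,.2)[:,2],[5,50,99]))
G=box(530,290,590,350,.098,.125); print('grip',len(G),cv2.minAreaRect(G[:,:2].astype(np.float32)),np.median(G[:,2]))
D=box(530,290,590,350,.079,.092); print('disc',cv2.minEnclosingCircle(D[:,:2].astype(np.float32)))
for n,b,z in(('bundle',(308,265,368,370),(.074,.09)),('fence',(362,250,384,385),(.066,.08)),('guide',(293,250,315,385),(.068,.08)),('bed',(215,250,412,385),(.012,.026))):
    Q=box(*b,*z)[:,:2].astype(np.float32); print(n,len(Q),cv2.minAreaRect(Q))
ps,_=world('scene')
a=cv2.resize(p[170:245,320:400,::-1],(420,394),interpolation=3); b=cv2.resize(ps[145:245,100:220,::-1],(380,394),interpolation=3)
c2=np.hstack([a,b]); 
w=cv2.resize(p[150:255,130:270,::-1],(270,203),interpolation=3); c2=np.vstack([c2,np.pad(w[:203],((0,0),(0,530),(0,0)))]); cv2.imwrite('pics/crop.png',c2)
E
```

```text
wheel enc (0.46706584095954895, 0.2331927865743637) 0.0680953785777092 z [0.13576436 0.1417529  0.14772688]
ls [0.46630341 0.23203562] 0.059456417146335185
spoke hist [ 0  0  0  0  0  0  3 19  8  0  0  0  0  0  0  0  0  0  2 21  7  0  0  0
  0  0  0  0  0  0  6 21  4  0  0  0]
phase 15.826571358689781
big ((0.44844433665275574, -0.3045727610588074), (0.1298169046640396, 0.14119242131710052), 9.543834686279297) [0.06362104 0.07074888 0.11286514]
small ((0.6330704689025879, -0.36966362595558167), (0.10857253521680832, 0.10159258544445038), 87.1678237915039) [0.03607511 0.05474788 0.08702635]
grip 144 ((0.44805705547332764, -0.3047007620334625), (0.060425493866205215, 0.016462787985801697), 48.860225677490234) 0.11010574981407828
disc ((0.4516284465789795, -0.29951396584510803), 0.03426237404346466)
bundle 1431 ((0.4631545841693878, 0.08956252038478851), (0.08049983531236649, 0.13695164024829865), 89.82744598388672)
fence 314 ((0.46811091899871826, 0.0386631116271019), (0.19597749412059784, 0.022803425788879395), 0.291972279548645)
guide 531 ((0.4677785634994507, 0.1616840660572052), (0.19583512842655182, 0.023161334916949272), 0.21866336464881897)
bed 5074 ((0.4673292636871338, 0.14329124987125397), (0.2368103712797165, 0.3608589470386505), 0.09629325568675995)
```

View pics/crop.png

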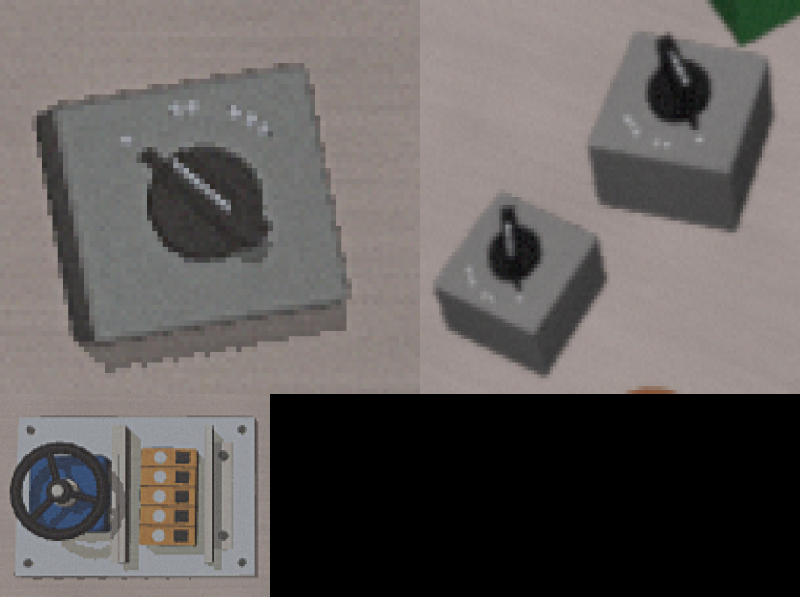

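The larger selector is in the crop's upper left, at top-view (561,326). Its box measures 130x141 mm, which matches the description; the small one is about 102x108 mm. Its pointer is at the one-dot mark, bar at 48.9°, with two dots 40° clockwise. The wheel centre is about (0.466, 0.232), with spokes at 16°, 136° and -104°, so I'll grasp at 76°.

>>> send_rows(rows="-0.13 -0.06 0 -0.014;-0.26 -0.13 0 -0.028;-0.39 -0.2 0 -0.028;-0.52 -0.26 0 -0.028;-0.65 -0.33 0 -0.028;-0.78 -0.4 0 -0.028;-0.9 -0.46 0 -0.028;-0.9 -0.46 0 -0.028;-0.9 -0.46 0 -0.028", jaw=0.14, force=20)

```text
clock: 0.85
tool_pos: [0.4497, 0.3278, 0.2382]
eef_rot: [0.128, 0.992, -0.002, 0.001]
contact_force: [-0.8, -0.3, 0.5]
opening: 0.432
finger_force: 0.0
```

```bash
cat >> h.py <<'E'
from scipy.spatial.transform import Rotation as Ro
def go(x,y,z,yaw,s=None):
    """rows numbers to bring TCP to x,y,z with tool-y at world angle yaw (deg, mod 180)"""
    s=s or sensors.get_state(); R=Ro.from_quat(s['eef_rot']).as_matrix()
    d=R.T@(np.array([x,y,z])-s['tool_pos'])/.3
    cur=np.degrees(np.arctan2(R[1,1],R[0,1])); t=-(yaw-cur); t=(t+90)%180-90
    return d.round(3),round(t/360,4),'curyaw',cur.round(1)
def st():
    s=sensors.get_state(); print('t',round(s['clock'],2),'q',s['q'].round(2),'p',s['tool_pos'].round(4),'F',s['contact_force'].round(1),'M',s['moment'].round(2),'op',round(s['opening']*88,1),'ff',round(s['finger_force'],1)); return s
E
python3 - <<'E'
from h import *
st();print(go(.481,.2902,.2,75.8)); 
p,d=snap('top');p,W=world('top')
m=np.zeros(W.shape[:2],bool);m[165:235,125:200]=1;m&=(W[...,2]>.118)&(W[...,2]<.16);print(m.sum())
E
```

```text
t 0.85 q [-0.55  0.61 -0.28  1.77  0.22  0.8   0.38] p [0.4497 0.3278 0.2382] F [-0.8 -0.3  0.5] M [0.   0.01 0.  ] op 38.0 ff 0.0
(array([-0.133, -0.094,  0.128]), np.float64(-0.0014), 'curyaw', np.float64(75.3))
1057
```

```bash
python3 - <<'E'
from h import *
print(go(.5093,.1902,.2,135.8))
E
```

```text
(array([-0.317, -0.403,  0.128]), np.float64(-0.1673), 'curyaw', np.float64(75.6))
```

>>> send_rows(rows="-0.06 -0.08 0 -0.019;-0.12 -0.16 0 -0.038;-0.18 -0.24 0.03 -0.057;-0.24 -0.32 0.06 -0.076;-0.3 -0.4 0.09 -0.095;-0.317 -0.403 0.12 -0.114;-0.317 -0.403 0.128 -0.133;-0.317 -0.403 0.128 -0.152;-0.317 -0.403 0.128 -0.167;-0.317 -0.403 0.128 -0.167")

```text
clock: 1.73
tool_pos: [0.5079, 0.1949, 0.2002]
eef_rot: [-0.393, 0.92, 0.001, -0.0]
contact_force: [-0.5, 0.1, -0.7]
opening: 0.428
finger_force: 0.0
```

```bash
python3 - <<'E'
from h import *
st();print(go(.5093,.1902,.116,135.8))
p,d=snap('wrist');p,W=world('wrist')
R=W[(W[...,2]>.125)&(W[...,2]<.15)];q=R[:,:2];print(len(q))
c=np.array([.4663,.232]);rr=np.hypot(*(q-c).T);o=q[(rr>.048)&(rr<.075)]
A=np.c_[2*o,np.ones(len(o))]; x=np.linalg.lstsq(A,(o**2).sum(1),rcond=None)[0]; print('ls',x[:2],np.sqrt(x[2]+x[0]**2+x[1]**2),o.min(0),o.max(0))
cv2.imwrite('pics/w1.png',p[...,::-1])
E
```

```text
t 1.73 q [-0.1   0.69 -0.58  1.84  0.52  0.77  1.42] p [0.5079 0.1949 0.2002] F [-0.5  0.1 -0.7] M [0.11 0.05 0.02] op 37.7 ff 0.0
(array([ 0.008, -0.015,  0.28 ]), np.float64(0.0012), 'curyaw', np.float64(136.2))
11447
ls [0.46596337 0.23183114] 0.05838731461440345 [0.39928966 0.16689661] [0.53279391 0.29449044]
```

View pics/w1.png

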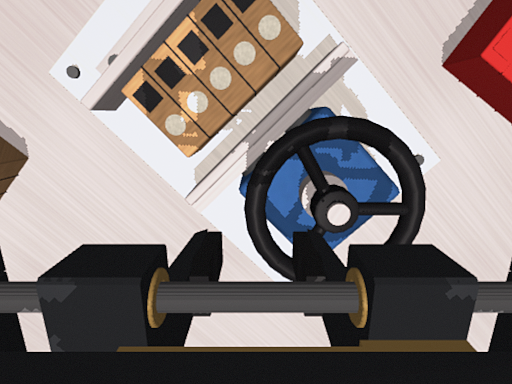

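The wrist view shows the rim centred at about (335,210) and both fingers straddling it between spokes. The refit gives the same centre, so I'm lowering and pinching.

>>> send_rows(rows="0 0 0 0;0 0 0.07 0;0 0 0.14 0;0 0 0.2 0;0 0 0.25 0;0 0 0.28 0;0 0 0.28 0;0 0 0.28 0")

```text
clock: 2.45
tool_pos: [0.5088, 0.193, 0.1165]
eef_rot: [-0.39, 0.921, 0.0, -0.0]
contact_force: [-0.1, -0.3, 0.1]
opening: 0.434
finger_force: 0.0
```

```bash
python3 - <<'E'
from h import *
st();print(go(.5090,.1900,.116,135.8))
E
```

```text
t 2.45 q [-0.17  0.8  -0.48  1.91  0.64  0.59  1.31] p [0.5088 0.193  0.1165] F [-0.1 -0.3  0.1] M [ 0.01  0.05 -0.01] op 38.2 ff 0.0
(array([ 0.007, -0.007,  0.002]), np.float64(0.0003), 'curyaw', np.float64(135.9))
```

>>> send_rows(rows="0.007 -0.007 0 0;0.007 -0.007 0 0;0.007 -0.007 0 0;0.007 -0.007 0 0;0.007 -0.007 0 0;0.007 -0.007 0 0", jaw=1, force=20)

```text
clock: 2.95
tool_pos: [0.5071, 0.1917, 0.117]
eef_rot: [-0.391, 0.92, 0.002, -0.0]
contact_force: [-5.2, 3.2, 3.1]
opening: 0.173
finger_force: 19.3
```

```bash
cat >> h.py <<'E'
C=np.array([.4661,.2319])
def arc(degs,s=None,r=None):
    """rows for clockwise (+) turns of the wheel by degs from now, tool follows"""
    s=s or sensors.get_state(); R=Ro.from_quat(s['eef_rot']).as_matrix(); p=s['tool_pos']
    for a in degs:
        q=p.copy(); M=Ro.from_euler('z',-a,degrees=True).as_matrix()[:2,:2]; v=p[:2]-C
        if r: v=v*r/np.linalg.norm(v)
        q[:2]=C+M@v
        d=R.T@(q-p)/.3; print(a,d.round(3),round(a/360,4))
def rim():
    s=st(); v=s['tool_pos'][:2]-C; F=s['contact_force'][:2]; n=np.linalg.norm(v); rad=v/n; tan=np.array([rad[1],-rad[0]])
    print('r',n.round(4),'ang',np.degrees(np.arctan2(v[1],v[0])).round(1),'Frad',(F@rad).round(1),'Fcw',(F@tan).round(1))
E
python3 - <<'E'
from h import *
rim();arc([5,10,15,20,25,30,35,40,45,50,60,120],r=.06)
E
```

```text
t 2.95 q [-0.16  0.8  -0.48  1.91  0.64  0.59  1.31] p [0.5071 0.1917 0.117 ] F [-5.2  3.2  3.1] M [ 0.79  1.06 -0.05] op 15.2 ff 19.3
r 0.0574 ang -44.4 Frad -6.0 Fcw 1.4
5 [ 0.017 -0.008 -0.   ] 0.0139
10 [ 0.035 -0.005 -0.   ] 0.0278
15 [ 0.052 -0.001 -0.   ] 0.0417
20 [ 0.068  0.004 -0.   ] 0.0556
25 [ 0.084  0.011 -0.   ] 0.0694
30 [ 0.1    0.019 -0.   ] 0.0833
35 [ 0.114  0.028 -0.   ] 0.0972
40 [0.128 0.039 0.   ] 0.1111
45 [0.141 0.051 0.   ] 0.125
50 [0.153 0.064 0.   ] 0.1389
60 [0.172 0.093 0.   ] 0.1667
120 [0.171 0.293 0.001] 0.3333
```

>>> send_rows(rows="0 0.006 0 0;0.017 0.007 0 0.0139;0.035 0.009 0 0.0278;0.052 0.013 0 0.0417;0.068 0.018 0 0.0556;0.085 0.025 0 0.0694;0.1 0.033 0 0.0833;0.115 0.042 0 0.0972;0.129 0.053 0 0.1111;0.141 0.065 0 0.125")

```text
clock: 3.78
tool_pos: [0.4667, 0.1751, 0.1171]
eef_rot: [-0.007, 1.0, 0.002, 0.002]
contact_force: [0.9, 3.4, -1.0]
opening: 0.169
finger_force: 19.9
```

```bash
sed -i 's/^C=.*/C=np.array([.4640,.2335])/' h.py; python3 - <<'E'
from h import *
rim();p,d=snap('wrist');rim()
E
```

```text
t 3.78 q [-0.31  0.73 -0.23  2.05  0.41  0.39  0.72] p [0.4667 0.1751 0.1171] F [ 0.9  3.4 -1. ] M [ 0.82 -0.11  0.08] op 14.9 ff 19.9
r 0.0585 ang -87.4 Frad -3.4 Fcw -1.1
t 3.83 q [-0.31  0.73 -0.23  2.05  0.41  0.39  0.72] p [0.4655 0.175  0.117 ] F [-0.4  5.1 -0.4] M [1.   0.09 0.04] op 15.1 ff 19.7
r 0.0585 ang -88.6 Frad -5.2 Fcw 0.3
```

>>> send_rows(rows="0 0.005 0 0;0.017 0.006 0 0.0139;0.035 0.008 0 0.0278;0.052 0.012 0 0.0417;0.068 0.017 0 0.0556;0.085 0.024 0 0.0694;0.1 0.032 0 0.0833;0.115 0.041 0 0.0972;0.129 0.052 0 0.1111;0.141 0.064 0 0.125")

```text
clock: 4.67
tool_pos: [0.4247, 0.1915, 0.117]
eef_rot: [0.376, 0.927, 0.001, 0.001]
contact_force: [2.3, 1.8, 2.7]
opening: 0.172
finger_force: 19.8
```

```bash
cat >> h.py <<'E'
def lane():
    snap('top');p,W=world('top'); s=.64
    o=[]
    for u0,u1,z0,z1 in((293,355,.068,.079),(362,384,.066,.078)):
        m=np.zeros(W.shape[:2],bool);m[int(255*s):int(380*s),int(u0*s):int(u1*s)]=1
        m&=(W[...,2]>z0)&(W[...,2]<z1)&(p.max(-1).astype(int)-p.min(-1)<35)
        o.append(np.percentile(W[m][:,1],[5,50,95]).round(4))
    print('guide',o[0],'fence',o[1])
E
python3 - <<'E'
from h import *
rim();lane();rim()
p=np.load('top.npz')['p'];cv2.imwrite('pics/t2.png',cv2.resize(p[130:260,120:280,::-1],(640,520)))
E
```

```text
t 4.67 q [-0.5   0.71 -0.03  2.15  0.08  0.28  0.2 ] p [0.4247 0.1915 0.117 ] F [2.3 1.8 2.7] M [ 0.21 -0.35  0.14] op 15.2 ff 19.8
r 0.0575 ang -133.1 Frad -2.9 Fcw -0.5
guide [0.0723 0.1439 0.1562] fence [0.0272 0.0326 0.0495]
t 4.72 q [-0.51  0.71 -0.03  2.15  0.07  0.28  0.2 ] p [0.4238 0.1924 0.1169] F [-0.3  0.4  4. ] M [ 0.32 -0.14  0.02] op 15.1 ff 19.6
r 0.0575 ang -134.4 Frad -0.1 Fcw 0.5
```

View pics/t2.png

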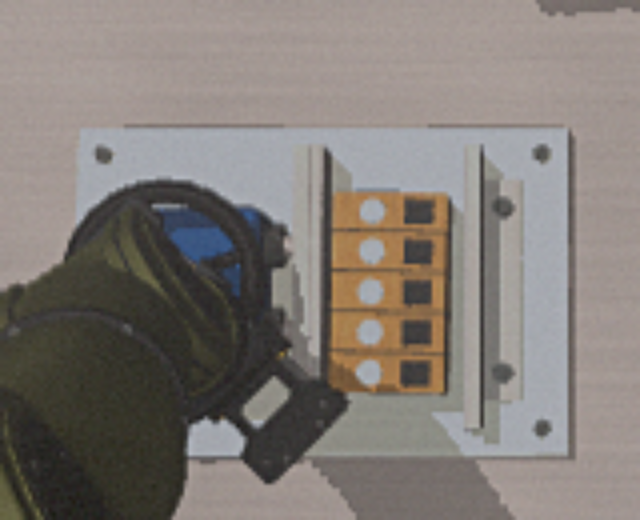

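The wheel is about 90° round. The guide (crop x≈318) now touches the bundle, and about 10 mm is left to the fence (bundle edge x≈450, fence face x≈466). I'll keep going.

>>> send_rows(rows="0.017 0.001 0 0.0139;0.035 0.003 0 0.0278;0.052 0.007 0 0.0417;0.068 0.012 0 0.0556;0.085 0.019 0 0.0694;0.1 0.027 0 0.0833;0.115 0.036 0 0.0972;0.115 0.036 0 0.0972")

```text
clock: 5.38
tool_pos: [0.4072, 0.2239, 0.1169]
eef_rot: [0.636, 0.772, 0.001, 0.001]
contact_force: [0.9, 0.9, 5.4]
opening: 0.172
finger_force: 19.6
```

```bash
python3 - <<'E'
from h import *
rim();lane();rim()
E
```

```text
t 5.38 q [-0.66  0.71  0.09  2.16 -0.22  0.28 -0.18] p [0.4072 0.2239 0.1169] F [0.9 0.9 5.4] M [ 0.37 -0.12 -0.07] op 15.1 ff 19.6
r 0.0576 ang -170.5 Frad -1.1 Fcw 0.7
guide [0.0741 0.1384 0.1495] fence [0.0272 0.0325 0.0364]
t 5.43 q [-0.66  0.71  0.09  2.16 -0.22  0.28 -0.18] p [0.4072 0.2238 0.1169] F [1.2 2.5 5. ] M [ 0.42 -0.22 -0.06] op 15.2 ff 19.6
r 0.0576 ang -170.3 Frad -1.6 Fcw 2.3
```

>>> send_rows(rows="0.017 0.001 0 0.0139;0.035 0.003 0 0.0278;0.052 0.007 0 0.0417;0.052 0.007 0 0.0417")

```text
clock: 5.77
tool_pos: [0.4064, 0.2394, 0.1169]
eef_rot: [0.732, 0.682, 0.001, 0.0]
contact_force: [0.7, 1.9, 4.9]
opening: 0.172
finger_force: 19.6
```

```bash
python3 - <<'E'
from h import *
rim();lane();rim()
E
```

```text
t 5.77 q [-0.72  0.72  0.15  2.14 -0.35  0.3  -0.35] p [0.4064 0.2394 0.1169] F [0.7 1.9 4.9] M [ 0.37 -0.13  0.  ] op 15.1 ff 19.6
r 0.0579 ang 174.2 Frad -0.5 Fcw 1.9
guide [0.072  0.1356 0.1469] fence [0.0272 0.0328 0.0468]
t 5.82 q [-0.72  0.72  0.15  2.14 -0.35  0.3  -0.35] p [0.4064 0.2393 0.1169] F [1.4 2.  4.7] M [ 0.33 -0.16 -0.03] op 15.0 ff 19.6
r 0.0579 ang 174.3 Frad -1.2 Fcw 2.1
```

>>> send_rows(rows="0.017 0.001 0 0.0139;0.035 0.003 0 0.0278;0.052 0.007 0 0.0417;0.052 0.007 0 0.0417")

```text
clock: 6.15
tool_pos: [0.4097, 0.2545, 0.1169]
eef_rot: [0.814, 0.58, 0.001, 0.0]
contact_force: [0.9, 1.1, 5.3]
opening: 0.17
finger_force: 19.6
```

```bash
python3 - <<'E'
from h import *
rim();lane();rim()
p=np.load('top.npz')['p'];cv2.imwrite('pics/t3.png',cv2.resize(p[155:250,170:270,::-1],(600,570),interpolation=2))
E
```

```text
t 6.15 q [-0.79  0.74  0.22  2.11 -0.46  0.34 -0.52] p [0.4097 0.2545 0.1169] F [0.9 1.1 5.3] M [ 0.3  -0.18 -0.04] op 14.9 ff 19.6
r 0.0582 ang 158.9 Frad -0.5 Fcw 1.3
guide [0.0883 0.1335 0.1446] fence [0.0272 0.0329 0.0443]
t 6.2 q [-0.79  0.74  0.22  2.11 -0.46  0.34 -0.51] p [0.4097 0.2545 0.1169] F [2.9 2.2 5.4] M [ 0.24 -0.23  0.01] op 15.2 ff 19.7
r 0.0582 ang 158.9 Frad -1.9 Fcw 3.1
```

View pics/t3.png

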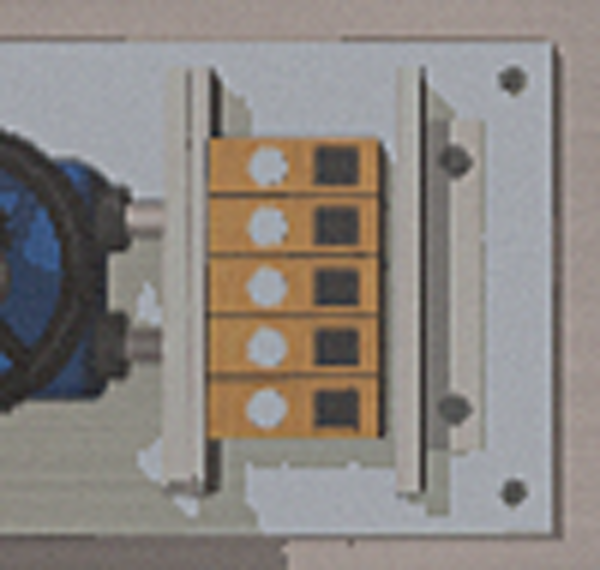

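The bundle lies square on the guide (edges x 208–382). The fence face is at x≈397, so about 7 mm (≈ 37°) remains.

>>> send_rows(rows="0.017 0.001 0 0.0139;0.035 0.003 0 0.0278;0.052 0.007 0 0.0417;0.068 0.012 0 0.0556;0.085 0.019 0 0.0694;0.085 0.019 0 0.0694")

```text
clock: 6.7
tool_pos: [0.4234, 0.2763, 0.1169]
eef_rot: [0.921, 0.39, 0.001, 0.0]
contact_force: [0.2, 0.0, 5.7]
opening: 0.173
finger_force: 19.6
```

```bash
cat >> h.py <<'E'
def gap():
    snap('top');p,W=world('top'); p=p.astype(int)
    b=(p[...,0]-p[...,2]>60)&(W[...,2]>.072)&(W[...,2]<.09); b[:165]=0;b[:,:195]=0;b[235:]=0;b[:,245:]=0
    q=W[b][:,:2]; r=cv2.minAreaRect(q.astype(np.float32)); 
    ys=[np.percentile(q[(abs(q[:,0]-x)<.012),1],[2,98]).round(4) for x in (.42,.467,.515)]
    print('bundle y at x .42 .467 .515',*ys)
E
python3 - <<'E'
from h import *
rim();gap();rim()
E
```

```text
t 6.7 q [-0.88  0.77  0.36  2.05 -0.63  0.43 -0.81] p [0.4234 0.2763 0.1169] F [0.2 0.  5.7] M [ 0.14 -0.12 -0.04] op 15.3 ff 19.6
r 0.059 ang 133.5 Frad -0.1 Fcw 0.2
bundle y at x .42 .467 .515 [0.0408 0.1179] [0.041  0.1186] [0.0413 0.1192]
t 6.75 q [-0.88  0.77  0.36  2.05 -0.63  0.43 -0.8 ] p [0.4233 0.2763 0.1169] F [1.4 1.  4.4] M [ 0.15 -0.21 -0.1 ] op 14.9 ff 19.6
r 0.059 ang 133.6 Frad -0.3 Fcw 1.7
```

>>> send_rows(rows="0.014 0.001 0 0.0111;0.028 0.002 0 0.0222;0.028 0.002 0 0.0222;0.028 0.002 0 0.0222")

```text
clock: 7.08
tool_pos: [0.4293, 0.2816, 0.1169]
eef_rot: [0.945, 0.327, 0.001, 0.0]
contact_force: [1.5, 0.1, 5.4]
opening: 0.173
finger_force: 19.6
```

```bash
python3 - <<'E'
from h import *
rim();gap();rim()
E
```

```text
t 7.08 q [-0.91  0.79  0.4   2.02 -0.67  0.46 -0.9 ] p [0.4293 0.2816 0.1169] F [1.5 0.1 5.4] M [ 0.1  -0.13 -0.  ] op 15.2 ff 19.6
r 0.0593 ang 125.8 Frad -0.7 Fcw 1.3
bundle y at x .42 .467 .515 [0.0407 0.1155] [0.041  0.1159] [0.0413 0.1166]
t 7.13 q [-0.91  0.79  0.4   2.02 -0.67  0.46 -0.9 ] p [0.4293 0.2816 0.1169] F [1.6 0.7 4.5] M [-0.09 -0.22  0.07] op 15.1 ff 19.7
r 0.0593 ang 125.8 Frad -0.4 Fcw 1.7
```

>>> send_rows(rows="0.007 0 0 0.0056;0.014 0 0 0.0111;0.014 0 0 0.0111;0.014 0 0 0.0111")

```text
clock: 7.47
tool_pos: [0.4323, 0.2837, 0.1169]
eef_rot: [0.956, 0.293, 0.0, 0.0]
contact_force: [0.2, -1.2, 6.0]
opening: 0.169
finger_force: 19.6
```

>>> send_rows(rows="0.007 0 0 0.0056;0.014 0.001 0 0.0111;0.014 0.001 0 0.0111;0.014 0.001 0 0.0111")

```text
clock: 7.8
tool_pos: [0.4354, 0.2857, 0.1168]
eef_rot: [0.966, 0.259, -0.0, 0.0]
contact_force: [0.9, -0.4, 6.9]
opening: 0.17
finger_force: 19.6
```

```bash
python3 - <<'E'
from h import *
rim();gap();rim()
E
```

```text
t 7.8 q [-0.93  0.8   0.45  2.   -0.72  0.5  -1.  ] p [0.4354 0.2857 0.1168] F [ 0.9 -0.4  6.9] M [-0.25  0.13  0.04] op 15.0 ff 19.6
r 0.0595 ang 118.8 Frad -0.8 Fcw 0.6
bundle y at x .42 .467 .515 [0.0408 0.1153] [0.0383 0.1159] [0.0385 0.1166]
t 7.85 q [-0.93  0.8   0.45  2.   -0.72  0.5  -1.  ] p [0.4354 0.2857 0.1168] F [-0.7 -0.9  7.6] M [-0.22  0.12  0.02] op 15.6 ff 19.6
r 0.0595 ang 118.7 Frad -0.4 Fcw -1.0
```

>>> send_rows(rows="0.007 0 0 0.0056;0.014 0.001 0 0.0111;0.014 0.001 0 0.0111;0.014 0.001 0 0.0111")

```text
clock: 8.18
tool_pos: [0.4363, 0.2861, 0.1165]
eef_rot: [0.974, 0.225, -0.003, 0.001]
contact_force: [-4.6, -2.9, 11.1]
opening: 0.171
finger_force: 18.8
```

```bash
python3 - <<'E'
from h import *
rim();gap();rim()
p=np.load('top.npz')['p'];cv2.imwrite('pics/t4.png',cv2.resize(p[155:250,170:270,::-1],(600,570),interpolation=2))
E
```

```text
t 8.18 q [-0.94  0.81  0.47  1.99 -0.74  0.52 -1.05] p [0.4363 0.2861 0.1165] F [-4.6 -2.9 11.1] M [-0.79  1.12  0.19] op 15.0 ff 18.8
r 0.0595 ang 117.8 Frad -0.4 Fcw -5.5
bundle y at x .42 .467 .515 [0.0407 0.1153] [0.0383 0.1158] [0.0386 0.1167]
t 8.23 q [-0.94  0.81  0.47  1.99 -0.74  0.52 -1.05] p [0.4363 0.2861 0.1165] F [-4.4 -2.8 11.1] M [-0.82  1.12  0.19] op 15.5 ff 18.8
r 0.0594 ang 117.8 Frad -0.4 Fcw -5.2
```

View pics/t4.png

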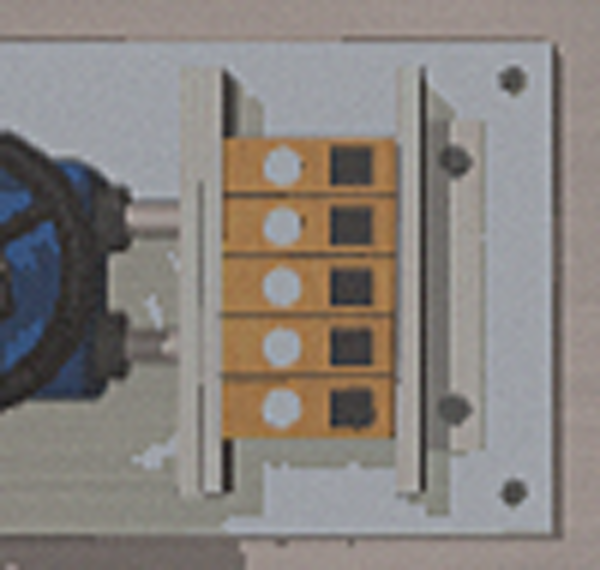

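The bundle is now against the fence (bundle edge and fence top meet at x≈397). The tool lags its command with about 6 N at the rim, so I'll press a little more to make the nip definite.

>>> send_rows(rows="0.005 0 0 0.002;0.01 0 0 0.002;0.01 0 0 0.002;0.01 0 0 0.002")

```text
clock: 8.57
tool_pos: [0.4367, 0.2864, 0.1162]
eef_rot: [0.976, 0.219, -0.006, 0.001]
contact_force: [-8.2, -6.2, 12.9]
opening: 0.173
finger_force: 18.1
```

```bash
python3 - <<'E'
from h import *
rim()
E
```

```text
t 8.57 q [-0.94  0.82  0.48  1.99 -0.74  0.53 -1.06] p [0.4367 0.2864 0.1162] F [-8.2 -6.2 12.9] M [-1.16  1.82  0.23] op 15.3 ff 18.1
r 0.0595 ang 117.3 Frad -1.7 Fcw -10.1
```

That gives about 10 N at the rim, a firm nip. Now I'll back off 45°, from tool angle 117.3° to about 162°.

>>> send_rows(rows="-0.02 0 0 -0.006;-0.035 0.002 0 -0.02;-0.052 0.005 0 -0.034;-0.068 0.009 0 -0.048;-0.085 0.015 0 -0.062;-0.1 0.022 0 -0.076;-0.115 0.031 0 -0.09;-0.13 0.042 0 -0.105;-0.145 0.053 0 -0.118;-0.145 0.053 0 -0.118")

```text
clock: 9.4
tool_pos: [0.4098, 0.2547, 0.1163]
eef_rot: [0.83, 0.558, -0.0, 0.001]
contact_force: [3.7, -2.7, -0.7]
opening: 0.174
finger_force: 19.6
```

```bash
python3 - <<'E'
from h import *
rim();print(go(.4073,.2516,.1166,162.3))
E
```

```text
t 9.4 q [-0.8   0.74  0.24  2.11 -0.49  0.34 -0.54] p [0.4098 0.2547 0.1163] F [ 3.7 -2.7 -0.7] M [-0.61 -0.63  0.07] op 15.3 ff 19.6
r 0.0582 ang 158.6 Frad -4.5 Fcw -1.2
(array([-0.013, -0.004, -0.001]), np.float64(-0.0125), 'curyaw', np.float64(-22.2))
```

>>> send_rows(rows="-0.006 0.004 0 -0.006;-0.013 0.006 0 -0.0125;-0.013 0.006 0 -0.0125;-0.013 0.006 0 -0.0125")

```text
clock: 9.73
tool_pos: [0.4087, 0.2516, 0.1162]
eef_rot: [0.809, 0.588, -0.001, 0.0]
contact_force: [-0.5, -2.5, 2.8]
opening: 0.169
finger_force: 19.1
```

```bash
python3 - <<'E'
from h import *
rim();gap();rim();print(go(.4073,.2516,.1166,162.3))
E
```

```text
t 9.73 q [-0.78  0.74  0.22  2.11 -0.46  0.34 -0.5 ] p [0.4087 0.2516 0.1162] F [-0.5 -2.5  2.8] M [-0.62  0.01 -0.13] op 14.9 ff 19.1
r 0.0582 ang 161.9 Frad -0.3 Fcw -2.5
bundle y at x .42 .467 .515 [0.0406 0.1152] [0.0384 0.1161] [0.0386 0.1166]
t 9.78 q [-0.78  0.74  0.22  2.11 -0.46  0.34 -0.49] p [0.4088 0.2516 0.1163] F [ 0.9 -2.7  3.3] M [-0.72  0.02 -0.07] op 15.3 ff 19.1
r 0.0581 ang 161.9 Frad -1.8 Fcw -2.3
(array([-0.001, -0.005, -0.001]), np.float64(-0.0007), 'curyaw', np.float64(-17.9))
```

>>> send_rows(rows="0 0 0 0;0 0 0 0;0 0 0 0;0 0 0 0;0 0 0 0", jaw=0.14)

```text
clock: 10.2
tool_pos: [0.4088, 0.2529, 0.1162]
eef_rot: [0.808, 0.589, -0.0, -0.0]
contact_force: [0.1, 0.2, 0.2]
opening: 0.428
finger_force: 0.0
```

>>> send_rows(rows="0 0 -0.1 0;0 0 -0.2 0;0 0 -0.3 0;0 0 -0.4 0;0 0 -0.4 0;0 0 -0.4 0")

```text
clock: 10.7
tool_pos: [0.4096, 0.2532, 0.2376]
eef_rot: [0.808, 0.589, 0.002, -0.0]
contact_force: [-0.5, -0.1, -0.9]
opening: 0.431
finger_force: 0.0
```

```bash
python3 - <<'E'
from h import *
st();snap('wrist');p,W=world('wrist')
m=(W[...,2]>.125)&(W[...,2]<.15);q=W[m][:,:2];print(len(q))
for c in ([.466,.232],):
    d=q-c;rr=np.hypot(*d.T);k=(rr>.022)&(rr<.048);a=np.arctan2(d[k,1],d[k,0]);print(k.sum(),'phase',np.degrees(np.angle(np.exp(3j*a).mean()))/3,np.histogram(np.degrees(a),36,(-180,180))[0])
snap('top');p,W=world('top')
cv2.imwrite('pics/t5.png',cv2.resize(p[155:250,150:270,::-1],(720,570),interpolation=2))
print(go(.448,-.3045,.24,48.9))
E
```

```text
t 10.7 q [-0.91  0.54  0.41  2.01 -0.34  0.66 -0.59] p [0.4096 0.2532 0.2376] F [-0.5 -0.1 -0.9] M [-0.06  0.15  0.02] op 38.0 ff 0.0
9190
837 phase -12.734090894510187 [  0   0   0  65  52  10   0   0   0   0   0   0   0   0   0   0 128 200
  19   0   0   0   0   0   0   0   0  68 225  70   0   0   0   0   0   0]
(array([-1.727,  0.693, -0.014]), np.float64(-0.1852), 'curyaw', np.float64(-17.8))
```

View pics/t5.png

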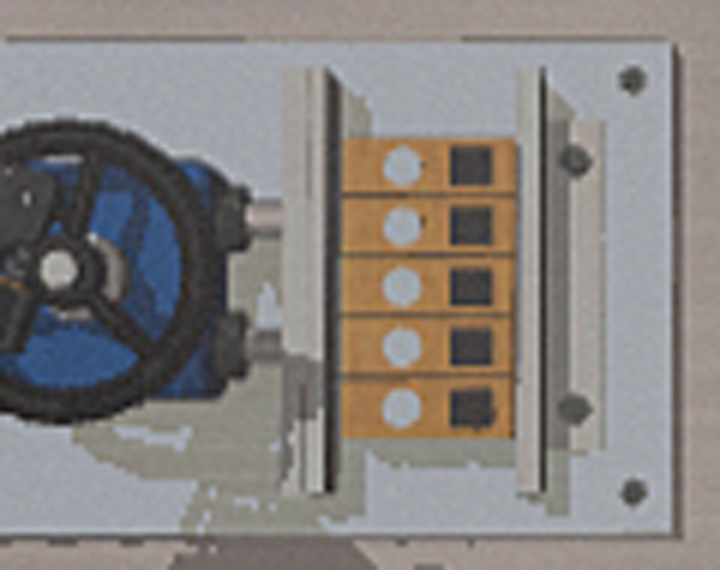

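Guide backed off: its left edge went from x=300 to 283 in crop pixels, about 8 mm, and the bundle stayed against the fence. I'll check this to sub-pixel while heading to the selector.

```bash
python3 - <<'E'
import cv2,numpy as np
a=cv2.imread('pics/t4.png',0).astype(float);b=cv2.imread('pics/t5.png',0)[:,120:].astype(float)
for r0,r1 in((70,130),(445,485),(60,190)):
    A=a[r0:r1].mean(0);B=b[r0:r1].mean(0)
    f=lambda P,x:np.interp(x,np.arange(600),P)
    x=np.arange(172,190) # left edge
    for nm,x in(('left',np.arange(168,200)),('right',np.arange(205,245))):
        s=np.arange(8,26,.25);e=[((f(A,x)-f(B,x-k))**2).mean() for k in s];print(r0,nm,s[np.argmin(e)],'px',s[np.argmin(e)]/2.15*1.0)
E
```

```text
70 left 8.0 px 3.7209302325581395
70 right 16.5 px 7.674418604651163
445 left 15.5 px 7.209302325581396
445 right 17.25 px 8.023255813953488
60 left 12.5 px 5.813953488372094
60 right 16.25 px 7.558139534883721
```

>>> send_rows(rows="-0.13 0.05 0 -0.019;-0.26 0.1 0 -0.038;-0.38 0.15 0 -0.057;-0.5 0.2 0 -0.076;-0.62 0.25 0 -0.095;-0.74 0.3 0 -0.114;-0.86 0.345 0 -0.133;-0.86 0.345 0 -0.152;-0.86 0.345 0 -0.17;-0.86 0.345 0 -0.185")

```text
clock: 11.63
tool_pos: [0.4276, -0.0259, 0.2349]
eef_rot: [0.351, 0.937, -0.0, -0.002]
contact_force: [-0.4, -0.1, 0.1]
opening: 0.426
finger_force: 0.0
```

```bash
python3 - <<'E'
from h import *
st();print(go(.448,-.3045,.2,48.9))
E
```

```text
t 11.63 q [-0.04  0.45 -0.02  2.14  0.01  0.56  0.8 ] p [ 0.4276 -0.0259  0.2349] F [-0.4 -0.1  0.1] M [ 0.03 -0.01  0.03] op 37.5 ff 0.0
(array([-0.661, -0.655,  0.116]), np.float64(0.0001), 'curyaw', np.float64(49.0))
```

The guide moved back about 7.8 mm, so the lane is right. Next is the selector: tool y across the bar (yaw -41°), jaws 38 mm.

>>> send_rows(rows="-0.09 -0.09 0 0.019;-0.18 -0.18 0 0.038;-0.27 -0.27 0.01 0.057;-0.36 -0.36 0.02 0.076;-0.45 -0.45 0.04 0.095;-0.54 -0.54 0.06 0.114;-0.62 -0.62 0.08 0.133;-0.661 -0.655 0.1 0.152;-0.661 -0.655 0.116 0.171;-0.661 -0.655 0.116 0.19")

```text
clock: 12.47
tool_pos: [0.4467, -0.304, 0.1987]
eef_rot: [0.82, 0.573, -0.001, -0.002]
contact_force: [-0.6, 0.7, 0.8]
opening: 0.427
finger_force: 0.0
```

>>> send_rows(rows="0 0 0 0.019;0 0 0 0.038;0 0 0 0.06;0 0 0 0.06;0 0 0 0.06")

```text
clock: 12.88
tool_pos: [0.4478, -0.3027, 0.2001]
eef_rot: [0.91, 0.414, -0.001, -0.001]
contact_force: [0.8, -0.0, -0.5]
opening: 0.433
finger_force: 0.0
```

```bash
python3 - <<'E'
from h import *
st();snap('wrist');p,W=world('wrist')
m=(W[...,2]>.1)&(W[...,2]<.118)&(abs(W[...,0]-.448)<.05)&(abs(W[...,1]+.3045)<.05)
print(m.sum(),cv2.minAreaRect(W[m][:,:2].astype(np.float32)))
print(go(.448,-.3045,.088,-41.1))
E
```

```text
t 12.88 q [ 0.27  0.67  0.4   1.88 -0.4   0.68  0.19] p [ 0.4478 -0.3027  0.2001] F [ 0.8 -0.  -0.5] M [-0.05  0.11 -0.04] op 38.1 ff 0.0
1292 ((0.44847264885902405, -0.30368292331695557), (0.06034346669912338, 0.015319216065108776), 49.411766052246094)
(array([-0.004,  0.005,  0.375]), np.float64(0.0002), 'curyaw', np.float64(-41.0))
```

Wrist depth puts the bar at (0.4485, -0.3037), 49.4°, which agrees. Lowering and closing.

>>> send_rows(rows="-0.002 0.003 0.1 0;-0.002 0.003 0.2 0;-0.002 0.003 0.28 0;-0.002 0.003 0.33 0;-0.002 0.003 0.36 0;-0.002 0.003 0.375 0;-0.002 0.003 0.375 0;-0.002 0.003 0.375 0")

```text
clock: 13.6
tool_pos: [0.4491, -0.3047, 0.0895]
eef_rot: [0.911, 0.413, 0.0, 0.0]
contact_force: [-0.1, -0.6, 0.2]
opening: 0.431
finger_force: 0.0
```

>>> send_rows(rows="0 0 0 0;0 0 0 0;0 0 0 0;0 0 0 0;0 0 0 0", jaw=1, force=20)

```text
clock: 14.02
tool_pos: [0.448, -0.3034, 0.0895]
eef_rot: [0.911, 0.413, -0.0, -0.001]
contact_force: [-3.3, 2.0, 6.9]
opening: 0.178
finger_force: 20.0
```

```bash
python3 - <<'E'
from h import *
st();print(go(.4484,-.3038,.088,-41.1-40.1))
E
```

```text
t 14.02 q [ 0.36  0.84  0.27  1.95 -0.5   0.42  0.28] p [ 0.448  -0.3034  0.0895] F [-3.3  2.   6.9] M [ 0.51  0.64 -0.  ] op 15.6 ff 20.0
(array([-0.   ,  0.002,  0.005]), np.float64(0.1112), 'curyaw', np.float64(-41.2))
```

>>> send_rows(rows="0 -0.004 0 0;0 -0.004 0 0.014;0 -0.004 0 0.028;0 -0.004 0 0.042;0 -0.004 0 0.056;0 -0.004 0 0.07;0 -0.004 0 0.084;0 -0.004 0 0.098;0 -0.004 0 0.111;0 -0.004 0 0.111")

```text
clock: 14.85
tool_pos: [0.4482, -0.3037, 0.0895]
eef_rot: [0.997, 0.076, 0.0, 0.0]
contact_force: [-1.0, 1.8, 4.5]
opening: 0.181
finger_force: 20.0
```

>>> send_rows(rows="0 0 0 0;0 0 0 0")

```text
clock: 15.02
tool_pos: [0.4482, -0.3038, 0.0895]
eef_rot: [0.997, 0.078, 0.0, 0.0]
contact_force: [-1.1, -0.4, 5.8]
opening: 0.181
finger_force: 20.0
```

```bash
python3 - <<'E'
from h import *
st();print(go(.4484,-.3038,.088,-41.1-40.1))
E
```

```text
t 15.02 q [ 0.26  0.87  0.44  1.96 -0.76  0.49 -0.17] p [ 0.4482 -0.3038  0.0895] F [-1.1 -0.4  5.8] M [ 0.2   0.28 -0.04] op 15.9 ff 20.0
(array([0.001, 0.   , 0.005]), np.float64(0.0003), 'curyaw', np.float64(-81.1))
```

Turned the full 40°. Releasing, rising straight up and checking.

>>> send_rows(rows="0 0 0 0;0 0 0 0;0 0 0 0;0 0 0 0;0 0 0 0", jaw=0.14)

```text
clock: 15.43
tool_pos: [0.4478, -0.3036, 0.0888]
eef_rot: [0.997, 0.077, -0.0, -0.0]
contact_force: [0.3, -0.5, 0.6]
opening: 0.433
finger_force: 0.0
```

>>> send_rows(rows="0 0 -0.08 0;0 0 -0.18 0;0 0 -0.28 0;0 0 -0.38 0;0 0 -0.45 0;0 0 -0.5 0;0 0 -0.5 0;0 0 -0.5 0")

```text
clock: 16.1
tool_pos: [0.4481, -0.3035, 0.2392]
eef_rot: [0.997, 0.077, 0.001, 0.0]
contact_force: [-0.5, 0.1, -0.1]
opening: 0.434
finger_force: 0.0
```

```bash
python3 - <<'E'
from h import *
st();snap('wrist');p,W=world('wrist')
m=(W[...,2]>.1)&(W[...,2]<.118)&(abs(W[...,0]-.448)<.05)&(abs(W[...,1]+.3045)<.05)
print(m.sum(),cv2.minAreaRect(W[m][:,:2].astype(np.float32)))
p,_=snap('top')
cv2.imwrite('pics/end.png',cv2.resize(p[100:270,130:410,::-1],(800,486)))
E
```

```text
t 16.1 q [ 0.12  0.67  0.68  1.85 -0.56  0.82 -0.33] p [ 0.4481 -0.3035  0.2392] F [-0.5  0.1 -0.1] M [-0.02  0.17 -0.03] op 38.2 ff 0.0
969 ((0.4483535587787628, -0.30468085408210754), (0.06051579490303993, 0.015302421525120735), 8.580194473266602)
```

View pics/end.png

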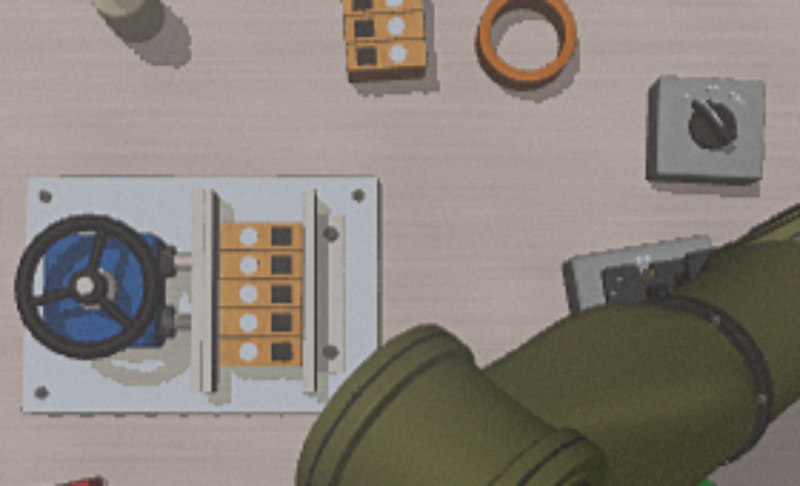

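The bundle is square against the fence (edge x≈303), with a gap to the guide (x 215–220). The selector bar now sits at 8.6°, the two-dot mark (48.9° − 40.1°), and the gripper is clear.

```bash
python3 -c "
from plant import finish_job
print(finish_job())"
```

```text
the job is handed in; nothing more can be done
None
```

The job is done and handed in: I nipped the bundle square against the fence at about 10 N at the rim, backed the guide off about 8 mm so the bundle lies free, then turned the larger selector to two dots; 16 s on the robot's clock.

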